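Close and lock the specimen canister

ROBOT

A 6-joint arm with a two-finger parallel gripper is mounted at the origin on the work surface. World frame = base frame: x ahead of the robot, y to its left, z up, the work surface at z = 0. Lengths are in mm, angles in degrees, forces in N, time in s.
With the tool pointing down it reaches from about 300 to 850 mm from the base axis. Payload 4.2 kg.
Tool frame: the origin (TCP) lies on the mounting face of the last link; the fingertips stand 191 mm ahead of it and the grasp point (between the pads) lies 172 mm ahead of it; z points along the fingers, y is the direction in which the jaws open and shut (so a half turn about z gives the same grasp; the last joint's range is limited). The gripper opens to 91 mm and grips with 3 to 60 N. Pads are 32 mm wide; open, the fingers measure 118 mm over their backs; the gripper's body (76 mm by 178 mm) begins 60 mm behind the grasp point.
Start: joints at [75.172, 18.312, 89.639, -0, 72.044, -1.146], TCP at [136.005, 558.682, 404.776] pointing down, gripper open.
Joint ranges: [-177.97, 177.97], [-48.28, 115.42], [12.27, 149.76], [-77.06, 257.06], [2.81, 150.46], [-146.56, 146.56]. Speed limits (degrees/s): [147.25, 147.25, 180, 180, 180, 180].

INTERFACE

Orientations are given as [roll, pitch, yaw] about the fixed x, y, z axes, in that order (R = Rz(yaw) Ry(pitch) Rx(roll)).
In Python, from workcell import env gives the robot as it stands.
- The arm moves only by the shell command python3 -m handwheel 'ROWS' [FORCE]. ROWS is JSON, a list of rows, each an object with "gripper": the opening in per cent of the stroke, from 0 (shut) to 100 (fully open); "travel": the shift along the tool's x, y, z in m, a list of three; "twist": the turn about the tool's z in rad. In form: [{"gripper": gripper, "travel": [x, y, z], "twist": twist}, ...]. A call has 1 to 5 rows; each row shifts and turns the commanded pose from where the row before left it, along the tool's axes as they then stand; what a row does not reach is not made up. A row lasts 1/12 s, in which the tool goes at most 41.7 mm and 7.16 degrees, less where a joint would pass 70% of its speed; a pose out of reach is approached as far as the arm can. A call with a gripper value outside its range is refused whole. The fingers move at their own pace and stop on an object; FORCE is the grip in N (left out, the last holds). Time passes only in rows, so rows that do not move let the fingers close. It gives the time, the measured TCP pose, the force and the opening at its end, in the units of the state.
- env.state(): the state, without advancing time (a new reading comes with each control period).
- env.grab_frame(name): name is "side" or "top" or "wrist"; returns a dict with "frame" (400x640x3 uint8, red, green, blue), "intrinsics" (3x3 intrinsics, pixels), "k1" (the pictures are not rectified: a ray, as slopes to the right and down, at radius r is drawn at 1 + k1 r^2 times it, then the intrinsics apply), "extrinsics" (4x4, takes a point from camera to world coordinates). Camera axes: x right, y down, z forward; pixel columns grow to the right and rows downward; lengths in mm; the calibration is good to about 2 mm. A picture is of the moment at which its call begins. There is no depth.
- env.job_done(): hands the job in, once; it reports no verdict.
Trained networks look in the newest picture that a camera, given by its name, has taken for a name from the list of things; names that differ only in an ending like _2 or _b are one class to them, and where a whole thing is asked for, a point or a joint stands for the part that bears it (a point fixed in the world has none). Each returns a list of dicts, best first, with "confidence" (0 to 1); they miss things now and then, are a little off and sometimes report something else, mostly with a low value. They report only what shows in the picture. A call takes as long as a camera call.
- env.trace(camera, thing): "pixels" (400x640 bool, what is visible of it) and "uv" ([column, row] in pixels, amid what is visible of it).
- env.pinpoint(camera, thing): "uv" ([column, row] in pixels: a listed point, or the origin of a listed thing).
The state is a dict: "time_s": time; "qpos": joint angles; "qvel": joint speeds; "effort": joint torques, N m; "ee_pos": TCP position; "ee_rot": TCP orientation; "force": force on the tool from outside, world axes, zero at the start; "torque": the same for the moment, N m; "gripper_width": finger opening in mm.
Only numpy, scipy, OpenCV 4.12 (cv2) and the standard library are available. Lean on these libraries where they do the work, as an engineer would, in place of code of your own. Each camera call takes 0.05 s, during which the arm holds its last target. There are 200 camera calls.

TASK

Close the specimen canister on its grey base plate: swing the raised black screw cap on its arm over the canister's mouth, screw it clockwise until it is fully home, then turn the red turnbutton round until it stops with its bar over the cap, and let go. Leave the bottle, the eyepiece and the stone tray where they are.

Things in the scene. Friction and masses are not known exactly. Their poses are not given: they have to be found in the camera images.
- canister: Clear canister (72 mm across, neck 60 mm) fixed on a grey plate 250 x 210 x 16 mm centred at (15, -10) mm. Never moves in a run; place and yaw differ each time. Origin on the canister's axis at table height, z up. In this frame the swing arm's post (18 mm thick) stands at (85, 0) mm, the turnbutton's post (16 mm thick) at (0, -80) mm.
- mouth (a point): Centre of the canister's open mouth (49 mm wide, 60 mm outside), on its axis, at the rim, 116 mm above the table.
- swing_arm (a joint): Aluminium arm turning level about the post at (85, 0) mm. 0: cap centred over the mouth; grows opening, clockwise from above: cap axis at (85 - 85 cos q, 85 sin q) mm in the canister's frame. Stops at -0.05 and 1.75; stays where left (0.06 N m). Starts 0.95 to 1.45. Carrying the cap round without turning the hand with the arm winds the cap.
- cap (a joint): Turn of the captive cap relative to its arm: 0 fully up, 4.0 rad screwed home (hard stop); grows clockwise from above. Sinks 2.25 mm per rad wherever the arm stands; cannot be pushed down without turning. Wound down over 1.5 rad off the mouth, its plug hits the rim and the arm cannot swing in. Takes 0.12 N m, more at the stop. About 1.4 rad per grasp: regrasp. Starts 0 to 0.3.
- cap_top (a point): Centre of the flat top of the black ribbed cap, 52 mm in diameter, 30 mm tall, white line from centre to edge. Top 169.5 mm above the table fully up, 160.5 mm home. It stands in the arm's collar (75 mm across, top at 130 mm): grip across any diameter from above, fingertips above the collar.
- turnbutton (a joint): Red flat bar 75 x 16 x 8 mm turning level about the post at (0, -80) mm, underside 163.5 mm above the table, reaching 67 mm out. 0: hard stop, bar along the canister's +y, its end 3 mm above the home cap's edge; grows opening, counter-clockwise from above (1.57: along -x). Strikes the cap unless that is nearly home. Range 0 to 2.5; stays where left (0.05 N m). Starts 1.6 to 2.1.
- button_knob (a point): Centre of the top of the round red knob standing on the turnbutton's bar, 45 mm from the post's axis; 17 mm in diameter, 26 mm tall, top 197.5 mm above the table.
- bottle: Bystander: amber bottle with a white cap, 48 mm in diameter, 105 mm tall; origin at the centre of its underside.
- eyepiece: Bystander: black microscope eyepiece standing upright, 42 mm in diameter, 65 mm tall; origin at the centre of its underside.
- stone_tray: Bystander: white tray with four compartments, 100 x 70 x 22 mm; origin at the centre of its underside.
- plug: Tapered rubber plug under the cap, 45 mm across, 33 mm at its lower end; origin at the centre of its underside. It rises and sinks with the cap but does not turn in the arm: underside 3 mm above the rim with the cap fully up, 6 mm inside the mouth when home. Its taper draws it into the mouth from about 6 mm off centre.

How it is judged (in metres and radians):
On the way, in this order (a step that is already met when the one before it is completed fails the run):
1. the cap is over the mouth, not yet screwed down (horizontal distance between cap_top and mouth below 0.007 m and value of joint cap below 2.2 rad), for 0.1 s.
2. the cap is screwed fully home in the mouth (horizontal distance between cap_top and mouth below 0.004 m and value of joint cap above 3.85 rad), for 0.2 s.
3. the turnbutton lies over the cap (value of joint turnbutton below 0.12 rad), for 0.2 s.
At the end, for the whole second after the job is handed in: The cap's axis lies within 4 mm of the mouth's, the cap is turned to within 0.15 rad of its fully home stop, the turnbutton is within 0.12 rad of its stop over the cap, and bottle, eyepiece and tray are within 30 mm of where they started (all of step 2 and value of joint turnbutton below 0.12 rad and distance of each of bottle, eyepiece, stone_tray from where it was at the start of the episode below 0.03 m); the robot touches nothing.
It fails at once if the bottle, the eyepiece or the tray is moved by more than 30 mm or tipped over (distance of any of bottle, eyepiece, stone_tray from where it was at the start of the episode above 0.03 m or angle between any of bottle, eyepiece's own z axis and vertical above 0.5 rad).
It also fails if it takes over 72 s, if anything falls off the work surface, if the arm or the gripper's body presses on something with over 40 N, if the wrist force passes 120 N, or if a joint passes its speed limit or range.

## Working session

There is one attempt and no reset: what is moved stays moved. The work goes in short steps, Python scripts to look and compute and a shell command to move; the robot and the scene stay as the last step left them, time stands still between calls to the robot, and variables do not carry over. Pictures are saved under pics/ and viewed, about 8 in all and at most 12, crops included, and the job is handed in when it is done.

```bash
mkdir -p pics; ls; cat > h.py <<'E'
import numpy as np, cv2, json
from workcell import env
from scipy.spatial.transform import Rotation as R
from scipy.optimize import least_squares
def frame(n,save=None):
    f=env.grab_frame(n)
    if save: cv2.imwrite('pics/'+save,f['frame'][:,:,::-1])
    return f
def proj(f,P):
    E=np.array(f['extrinsics']);K=np.array(f['intrinsics'])
    c=(np.atleast_2d(P)-E[:3,3])@E[:3,:3]
    s=c[:,:2]/c[:,2:]; s=s*(1+f['k1']*(s**2).sum(1,keepdims=True))
    return s@K[:2,:2].T+K[:2,2]
def ray(f,uv):
    E=np.array(f['extrinsics']);K=np.array(f['intrinsics'])
    d=np.linalg.solve(K,[uv[0],uv[1],1])[:2]; s=d.copy()
    for _ in range(20): s=d/(1+f['k1']*(s@s))
    v=E[:3,:3]@np.array([s[0],s[1],1]); return E[:3,3],v/np.linalg.norm(v)
def onz(f,uv,z):
    o,v=ray(f,uv); return o+v*(z-o[2])/v[2]
def tri(rs):
    A=sum(np.eye(3)-np.outer(v,v) for o,v in rs); b=sum((np.eye(3)-np.outer(v,v))@o for o,v in rs)
    p=np.linalg.solve(A,b); return p,[np.linalg.norm(np.cross(p-o,v)) for o,v in rs]
E
cat > m.py <<'E'
from h import *
fs={}
for n in ('side','top','wrist'):
    f=frame(n,n+'0.png'); fs[n]=f
    print(n,np.array(f['extrinsics'])[:3,3].round())
    for t in ('canister','mouth','cap_top','button_knob','bottle','eyepiece','stone_tray','plug'):
        r=env.pinpoint(n,t)[:2]
        print(n,t,[(np.round(x['uv'],1).tolist(),round(x['confidence'],2)) for x in r])
        if r: fs[n][t]=r[0]['uv']
for t in ('canister','mouth','cap_top','button_knob','bottle','eyepiece','stone_tray','plug'):
    have=[n for n in fs if t in fs[n]]
    for k in [have]+[[a,b] for i,a in enumerate(have) for b in have[i+1:]]*(len(have)>2):
        if len(k)>1:
            p,e=tri([ray(fs[n],fs[n][t]) for n in k]); print(t,k,p.round(1),np.round(e,1))
cv2.imwrite('pics/all0.png',cv2.resize(np.vstack([fs[n]['frame'] for n in ('side','top')])[:,:,::-1],None,fx=.75,fy=.75))
E
python3 m.py; python3 -c "
from workcell import env; print(env.state())"
```

```text
pics
side [ 282. -731.  595.]
side canister [([353.6, 255.4], 0.6)]
side mouth [([356.0, 216.3], 0.79)]
side cap_top [([362.1, 170.4], 0.95)]
side button_knob [([366.9, 208.2], 0.68)]
side bottle [([265.0, 188.4], 0.96)]
side eyepiece [([308.9, 387.5], 0.65)]
side stone_tray [([437.8, 376.7], 0.58)]
side plug [([368.7, 190.2], 0.91)]
top [ 328.   -0. 1114.]
top canister [([330.6, 193.4], 0.7)]
top mouth [([331.6, 180.2], 0.58)]
top cap_top [([294.5, 157.8], 0.92)]
top button_knob [([375.6, 182.3], 0.49), ([297.7, 163.7], 0.34)]
top bottle [([208.6, 248.3], 0.84)]
top eyepiece [([439.6, 248.5], 0.74), ([209.5, 248.3], 0.74)]
top stone_tray [([439.5, 175.0], 0.56)]
top plug [([294.0, 165.3], 0.83)]
wrist [ 65. 576. 384.]
wrist canister []
wrist mouth []
wrist cap_top []
wrist button_knob []
wrist bottle []
wrist eyepiece []
wrist stone_tray []
wrist plug []
canister ['side', 'top'] [592.8 -40.   -1.1] [2.6 2.6]
mouth ['side', 'top'] [597.  -41.1 111.9] [3.9 3.9]
cap_top ['side', 'top'] [648.2  53.6 175.7] [6.1 6.1]
button_knob ['side', 'top'] [ 562.5 -149.5  201.8] [2.6 2.6]
bottle ['s
[... 160 characters left out ...]
ug ['side', 'top'] [659.8  57.2 114.3] [5.9 5.9]
{'time_s': 1.35, 'qpos': array([ 7.51718448e+01,  1.83111630e+01,  8.96387405e+01,  6.36915955e-04,
        7.20442811e+01, -1.14757475e+00]), 'qvel': array([ 0.02734509, -0.023087  ,  0.01074827, -0.00112892, -0.06107586,
       -0.01545631]), 'effort': array([ 1.93067208e-03, -4.12355340e+01, -2.32224727e+01,  7.30204023e-02,
        3.77147400e-02,  4.84967927e-06]), 'ee_pos': array([136.00569873, 558.68034383, 404.78508129]), 'ee_rot': array([ 1.79994174e+02, -4.89323947e-04,  1.66319223e+02]), 'force': array([-0.361103  , -0.5274394 ,  0.34415774]), 'torque': array([0.01649911, 0.00677818, 0.0484695 ]), 'gripper_width': 91.16599979659637}
```

View image.

View pics/all0.png

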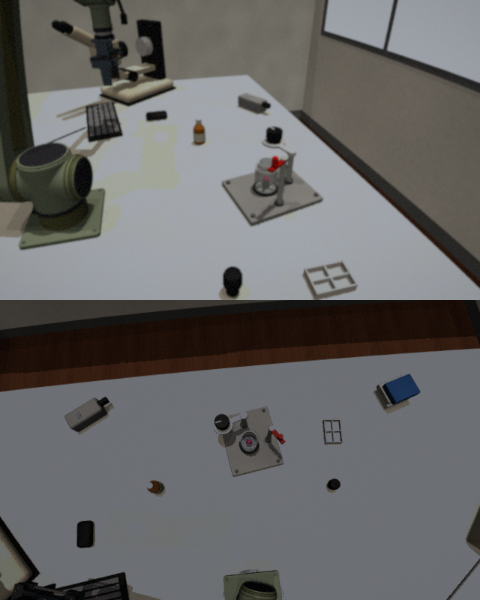

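```bash
python3 -m handwheel '[{"gripper":100,"travel":[-0.032,-0.024,-0.006],"twist":0},{"gripper":100,"travel":[-0.032,-0.024,-0.006],"twist":0},{"gripper":100,"travel":[-0.032,-0.024,-0.006],"twist":0},{"gripper":100,"travel":[-0.032,-0.024,-0.006],"twist":0},{"gripper":100,"travel":[-0.032,-0.024,-0.006],"twist":0}]' 20
python3 -m handwheel '[{"gripper":100,"travel":[-0.032,-0.024,-0.006],"twist":0},{"gripper":100,"travel":[-0.032,-0.024,-0.006],"twist":0},{"gripper":100,"travel":[-0.032,-0.024,-0.006],"twist":0},{"gripper":100,"travel":[-0.032,-0.024,-0.006],"twist":0},{"gripper":100,"travel":[-0.032,-0.024,-0.006],"twist":0}]'
python3 -m handwheel '[{"gripper":100,"travel":[-0.032,-0.024,-0.006],"twist":0},{"gripper":100,"travel":[-0.032,-0.024,-0.006],"twist":0},{"gripper":100,"travel":[-0.032,-0.024,-0.006],"twist":0},{"gripper":100,"travel":[-0.032,-0.024,-0.006],"twist":0},{"gripper":100,"travel":[-0.032,-0.024,-0.006],"twist":0}]'
python3 - <<'E'
from h import *
f=frame('wrist','w1.png');s=env.state();E=np.array(f['extrinsics'])
print(s['ee_pos'],s['ee_rot'],s['qpos'],s['time_s']);print(E.round(2))
T=R.from_euler('xyz',s['ee_rot'],degrees=True).as_matrix()
print('cam in tool',T.T@(E[:3,3]-s['ee_pos']),(T.T@E[:3,:3]).round(2))
print(proj(f,[[597,-41,116],[650,55,170],[562,-150,197]]))
E
```

```text
time_s: 1.77
ee_pos: [263.7, 402.7, 435.1]
ee_rot: [180.0, 0.0, 166.4]
force: [0.1, 0.1, -0.9]
gripper_width: 90.8
time_s: 2.18
ee_pos: [390.9, 248.0, 465.4]
ee_rot: [180.0, 0.0, 166.3]
force: [-0.7, -0.3, 0.7]
gripper_width: 91.1
time_s: 2.6
ee_pos: [518.0, 93.4, 495.3]
ee_rot: [180.0, 0.0, 166.3]
force: [0.6, 0.9, 0.4]
gripper_width: 91.0
[522.07018692  89.06987116 495.84150825] [-179.79805403    0.45157805  166.04566896] [  8.53604533  11.55131908  85.94890266  -0.36271766  82.15994878
 -67.46041563] 2.65
[[ 2.4000e-01  9.4000e-01  2.5000e-01  4.4674e+02]
 [ 9.7000e-01 -2.3000e-01 -6.0000e-02  1.1089e+02]
 [-0.0000e+00  2.6000e-01 -9.7000e-01  4.7432e+02]
 [ 0.0000e+00  0.0000e+00  0.0000e+00  1.0000e+00]]
cam in tool [78.53252844  3.0855005  20.8966663 ] [[ 0.   -0.97 -0.25]
 [ 1.    0.    0.  ]
 [-0.   -0.25  0.97]]
[[232.74033335 262.66823655]
 [316.60473247 308.75907237]
 [ 99.14593265 291.10114556]]
```

```bash
cat > w.py <<'E'
import sys,pickle
from h import *
f=frame('wrist',sys.argv[1]+'.png'); f=dict(f)
for t in sys.argv[2:]:
    r=env.pinpoint('wrist',t)[:2]
    print(t,[(np.round(x['uv'],1).tolist(),round(x['confidence'],2)) for x in r], [onz(f,x['uv'],{'mouth':116,'cap_top':169,'button_knob':197.5}.get(t,0)).round(1)[:2].tolist() for x in r])
    if r: f[t]=r[0]['uv']
f['state']=env.state(); pickle.dump(f,open(sys.argv[1]+'.pkl','wb'))
E
python3 w.py w1 canister mouth cap_top button_knob
python3 -m handwheel '[{"gripper":100,"travel":[-0.02,-0.035,0],"twist":0},{"gripper":100,"travel":[-0.02,-0.035,0],"twist":0},{"gripper":100,"travel":[-0.02,-0.035,0],"twist":0},{"gripper":100,"travel":[-0.02,-0.035,0],"twist":0},{"gripper":100,"travel":[0,0,0],"twist":0}]'
python3 w.py w2 canister mouth cap_top button_knob
python3 - <<'E'
from h import *
import pickle
a=pickle.load(open('w1.pkl','rb'));b=pickle.load(open('w2.pkl','rb'))
for t in('canister','mouth','cap_top','button_knob'):
  if t in a and t in b: print(t,tri([ray(a,a[t]),ray(b,b[t])]))
print(b['state']['ee_pos'])
E
```

```text
canister [([254.3, 218.1], 0.88), ([234.9, 253.5], 0.54)] [[586.4, -40.4], [637.9, -90.1]]
mouth [([232.7, 254.0], 0.87)] [[592.2, -44.9]]
cap_top [([316.3, 299.9], 0.57)] [[646.5, 50.2]]
button_knob [] []
time_s: 3.32
ee_pos: [562.7, -63.3, 494.1]
ee_rot: [-179.8, 0.1, 166.1]
force: [-0.5, 0.7, -0.5]
gripper_width: 91.4
canister [([341.1, 176.2], 0.7)] [[590.3, -42.3]]
mouth [([344.1, 197.4], 0.82)] [[591.6, -45.4]]
cap_top [([453.6, 238.1], 0.73)] [[646.7, 55.6]]
button_knob [([238.3, 217.7], 0.93)] [[564.4, -144.7]]
canister (array([590.35554548, -42.60815722,  -8.030424  ]), [np.float64(1.6509891535118546), np.float64(1.6509891535119374)])
mouth (array([592.15919374, -45.30870528, 115.13227459]), [np.float64(0.3309131673970763), np.float64(0.3309131673969935)])
cap_top (array([640.99064194,  52.07241168, 178.78592053]), [np.float64(0.6784976283494947), np.float64(0.6784976283496007)])
[561.33820554 -57.7254115  494.88191284]
```

View pics/w2.png

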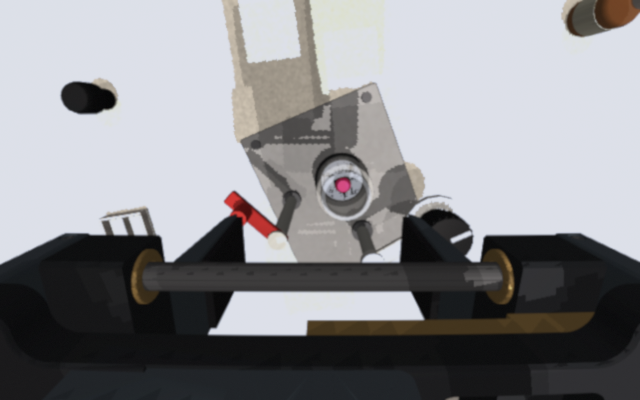

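```bash
python3 - <<'E'
from h import *
import pickle
b=pickle.load(open('w2.pkl','rb'))
c=[onz(b,u,16)[:2] for u in ((241,140),(376,83),(415,190))]
print(np.round(c,1))
d=c[1]-c[0];print(np.linalg.norm(d),np.degrees(np.arctan2(d[1],d[0])));d=c[2]-c[1];print(np.degrees(np.arctan2(d[1],d[0])))
M=np.array([592,-45.3])
for z in(165,170,175): 
  p=onz(b,(278,240),z)[:2]-M; k=onz(b,b['button_knob'],197.5)[:2]-M-p
  print(z,p,np.linalg.norm(p),np.degrees(np.arctan2(p[1],p[0]))+90,'knob rel',k,np.linalg.norm(k))
for z in(130,140,150,160):
  p=onz(b,(373,258),z)[:2]-M; print(z,p,np.linalg.norm(p),np.degrees(np.arctan2(p[1],p[0])))
E
```

```text
[[ 501.  -170.1]
 [ 471.3   33.5]
 [ 633.7   60.2]]
205.72353096098732 98.2737484210205
9.3414741196083
165 [ 14.58145047 -77.97834764] 79.32995271416976 10.591622474113919 knob rel [-42.19654181 -21.46874204] 47.3440072825172
170 [ 12.71306494 -76.71997078] 77.76616190035254 9.408836014656657 knob rel [-40.32815629 -22.72711889] 46.291274799283414
175 [ 10.84467941 -75.46159393] 76.23686266735021 8.178054179391694 knob rel [-38.45977076 -23.98549575] 45.32612903268518
130 [76.8199866  16.76709225] 78.6285299645781 12.312549386863017
140 [71.65057185 16.26601464] 73.47372100710848 12.790421649283454
150 [66.4811571  15.76493702] 68.3247940956555 13.34036161333089
160 [61.31174234 15.26385941] 63.183187266395706 13.979872783896678
```

```bash
python3 -m handwheel '[{"gripper":100,"travel":[-0.0146,0.0311,0.0125],"twist":0},{"gripper":100,"travel":[-0.0146,0.0311,0.0125],"twist":0},{"gripper":100,"travel":[-0.0146,0.0311,0.0125],"twist":0},{"gripper":100,"travel":[-0.0146,0.0311,0.0125],"twist":0}]'
python3 -m handwheel '[{"gripper":100,"travel":[0,0,0],"twist":0.123},{"gripper":100,"travel":[0,0,0],"twist":0.123},{"gripper":100,"travel":[0,0,0],"twist":0.123},{"gripper":100,"travel":[0,0,0],"twist":0.123}]'
python3 -m handwheel '[{"gripper":100,"travel":[0,0,0],"twist":0.123},{"gripper":100,"travel":[0,0,0],"twist":0.123},{"gripper":100,"travel":[0,0,0],"twist":0.123},{"gripper":100,"travel":[0,0,0],"twist":0.123},{"gripper":100,"travel":[0,0,0],"twist":0}]'
python3 w.py w3 canister mouth cap_top plug
python3 - <<'E'
from h import *
import pickle
b=pickle.load(open('w3.pkl','rb'));print(b['state']['ee_pos'],b['state']['ee_rot'],b['state']['qpos'])
E
```

```text
time_s: 3.9
ee_pos: [647.9, 50.7, 444.8]
ee_rot: [180.0, 0.0, 166.5]
force: [1.3, -0.1, -0.6]
gripper_width: 91.7
time_s: 4.23
ee_pos: [647.5, 50.0, 444.7]
ee_rot: [-180.0, -0.0, 138.0]
force: [0.6, -0.5, 0.0]
gripper_width: 91.4
time_s: 4.65
ee_pos: [647.4, 49.5, 445.1]
ee_rot: [180.0, -0.0, 110.0]
force: [0.5, 0.1, -0.4]
gripper_width: 90.9
canister [([265.7, 213.2], 0.83)] [[594.6, -38.5]]
mouth [([239.5, 249.8], 0.66)] [[588.1, -44.2]]
cap_top [([329.3, 200.2], 0.92)] [[652.5, 53.3]]
plug [([324.9, 187.3], 0.56)] [[660.3, 25.4]]
[647.79311215  48.1060214  444.8937105 ] [ 1.79989288e+02 -3.91079726e-03  1.10089311e+02] [ 3.23113331e+00  2.41018347e+01  7.49865141e+01  6.93654906e-03
  8.09025336e+01 -1.68592738e+01]
```

View pics/w3.png

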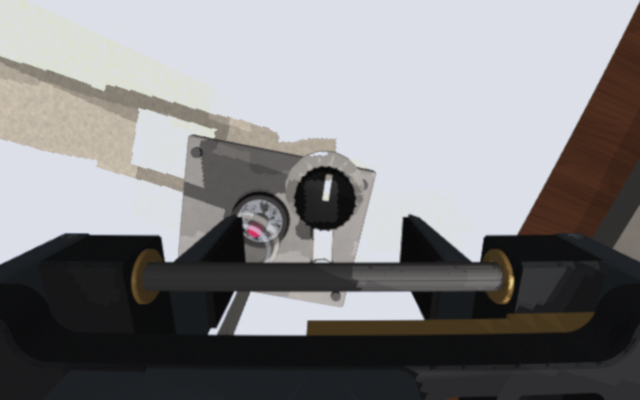

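```bash
python3 - <<'E'
from h import *
import pickle
a=pickle.load(open('w2.pkl','rb'));b=pickle.load(open('w3.pkl','rb'))
print(onz(b,(326,198),169.5),onz(b,(329,200),169.5),onz(b,(326,198),160))
print(tri([ray(a,a['cap_top']),ray(b,b['cap_top'])]), tri([ray(a,a['mouth']),ray(b,b['mouth'])]))
print(b['state']['ee_pos'], 'px of grasp pt', proj(b,[647.8,48.1,160]))
for c in [(592,-45),(590,-43)]:
  for yaw in (8,9,10): 
    y=np.radians(yaw);C=np.array([np.cos(y),np.sin(y)]);N=np.array([-C[1],C[0]])
    post=np.array(c)+85*C
    print(c,yaw,post,[ (q,(post+85*(-np.cos(q)*C+np.sin(q)*N)).round(1)) for q in(1.3,1.35,1.4)],proj(b,[*post,130]))
g=cv2.cvtColor(b['frame'],cv2.COLOR_RGB2GRAY)[150:245,275:380]
m=(g<45).astype(np.uint8);n,l,st,ce=cv2.connectedComponentsWithStats(m);i=1+st[1:,4].argmax();print(st[i],ce[i]+[275,150])
E
```

```text
[649.15997003  54.32432775 169.5       ] [652.1222757   53.55289997 169.5       ] [650.16157042  51.92795968 160.        ]
(array([650.20125394,  54.72617338, 167.52844944]), [np.float64(2.9292024795637603), np.float64(2.929202479563807)]) (array([589.59458321, -44.39593038, 117.90174134]), [np.float64(1.720520217246831), np.float64(1.720520217246968)])
[647.79311215  48.1060214  444.8937105 ] px of grasp pt [[321.93549795 201.09283885]]
(592, -45) 8 [676.17278584 -33.17028642] [(1.3, array([642.3,  44.8])), (1.35, array([646.2,  46.4])), (1.4, array([650.2,  47.8]))] [[320.87786247 273.16634543]]
(592, -45) 9 [675.95350895 -31.70307047] [(1.3, array([640.7,  45.6])), (1.35, array([644.6,  47.3])), (1.4, array([648.6,  48.8]))] [[321.16217493 271.90280968]]
(592, -45) 10 [675.70865901 -30.2399049 ] [(1.3, array([639.1,  46.5])), (1.35, array([643. ,  48.2])), (1.4, array([646.9,  49.7]))] [[321.42257646 270.63175772]]
(590, -43) 8 [674.17278584 -31.17028642] [(1.3, array([640.3,  46.8])), (1.35, array([644.2,  48.4])), (1.4, array([648.2,  49.8]))] [[319.71772196 270.93626991]]
(590, -43) 9 [673.95350895 -29.70307047] [(1.3, array([638.7,  47.6])), (1.35, array([642.6,  49.3])), (1.4, array([646.6,  50.8]))] [[320.00122334 269.66709704]]
(590, -43) 10 [673.70865901 -28.2399049 ] [(1.3, array([637.1,  48.5])), (1.35, array([641. ,  50.2])), (1.4, array([644.9,  51.7]))] [[320.26075534 268.39037319]]
[  20   17   60   63 2566] [324.04208885 199.75292284]
```

```bash
python3 -m handwheel '[{"gripper":100,"travel":[0.003,0.002,0.022],"twist":0},{"gripper":100,"travel":[0,0,0.03],"twist":0},{"gripper":100,"travel":[0,0,0.03],"twist":0},{"gripper":100,"travel":[0,0,0.03],"twist":0},{"gripper":100,"travel":[0,0,0],"twist":0}]'
python3 w.py w4 cap_top
```

```text
time_s: 5.32
ee_pos: [647.1, 51.0, 326.3]
ee_rot: [-179.3, -0.2, 110.0]
force: [-1.0, 0.3, -1.4]
gripper_width: 91.2
cap_top [([331.5, 274.1], 0.91)] [[650.0, 50.8]]
```

View pics/w4.png

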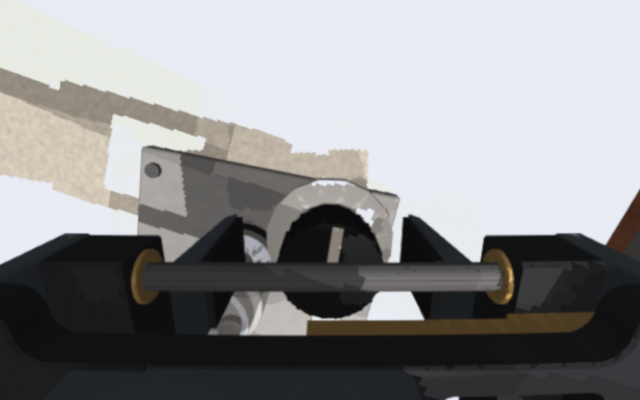

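```bash
python3 -m handwheel '[{"gripper":70,"travel":[0,0.004,0],"twist":0},{"gripper":50,"travel":[0,0,0],"twist":0},{"gripper":50,"travel":[0,0,0],"twist":0},{"gripper":50,"travel":[0,0,0],"twist":0},{"gripper":50,"travel":[0,0,0],"twist":0}]' 5
python3 -m handwheel '[{"gripper":50,"travel":[0,0,0],"twist":0},{"gripper":50,"travel":[0,0,0],"twist":0},{"gripper":50,"travel":[0,0,0],"twist":0},{"gripper":50,"travel":[0,0,0],"twist":0}]'
python3 w.py w5 cap_top mouth
python3 -c "
from workcell import env; print(env.state())"
```

```text
time_s: 5.83
ee_pos: [652.7, 52.3, 333.7]
ee_rot: [179.9, 0.0, 109.9]
force: [-0.5, -0.3, 0.1]
gripper_width: 60.5
time_s: 6.17
ee_pos: [652.5, 52.4, 333.1]
ee_rot: [-180.0, -0.0, 109.9]
force: [-1.4, -0.6, 2.8]
gripper_width: 52.0
cap_top [([323.2, 262.1], 0.64)] [[652.6, 53.7]]
mouth [] []
{'time_s': 6.3167, 'qpos': array([ 3.58074177e+00,  2.81835448e+01,  8.44968230e+01,  1.64909437e-02,
        6.73224889e+01, -1.63585363e+01]), 'qvel': array([ 0.04147055,  0.03622207, -0.0756105 , -0.01180827,  0.04495337,
        0.03863772]), 'effort': array([ -0.27216305, -47.23907232, -22.1252203 ,  -0.12295736,
        -0.60874835,  -0.09507758]), 'ee_pos': array([652.5367214 ,  52.39497751, 333.03139721]), 'ee_rot': array([ 1.79998456e+02, -1.54045887e-02,  1.09932920e+02]), 'force': array([-0.72402893,  0.27575559,  4.24356174]), 'torque': array([-0.02800059,  0.41871372, -0.1055332 ]), 'gripper_width': 51.76685660682717}
```

```bash
python3 -m handwheel '[{"gripper":64,"travel":[0,0,0],"twist":0},{"gripper":64,"travel":[0,0,0],"twist":0},{"gripper":64,"travel":[0.0003,-0.0077,0],"twist":-0.086},{"gripper":64,"travel":[0.0003,-0.0077,0],"twist":-0.086},{"gripper":64,"travel":[0.0003,-0.0077,0],"twist":-0.086}]'
python3 -m handwheel '[{"gripper":64,"travel":[0.0001,-0.0077,0],"twist":-0.086},{"gripper":64,"travel":[0,-0.0077,0],"twist":-0.086},{"gripper":64,"travel":[0,-0.0077,0],"twist":-0.086},{"gripper":64,"travel":[0,-0.0077,0],"twist":-0.086},{"gripper":64,"travel":[0,-0.0077,0],"twist":-0.086}]'
python3 -m handwheel '[{"gripper":64,"travel":[0,0,0],"twist":0}]'
python3 w.py w6 cap_top mouth
```

```text
time_s: 6.73
ee_pos: [631.6, 43.6, 332.4]
ee_rot: [179.9, 0.0, 125.0]
force: [0.8, 0.2, -0.6]
gripper_width: 58.6
time_s: 7.15
ee_pos: [603.9, 17.0, 332.4]
ee_rot: [179.9, -0.0, 149.6]
force: [-0.0, 2.6, 0.3]
gripper_width: 58.7
time_s: 7.23
ee_pos: [603.5, 16.1, 332.5]
ee_rot: [-180.0, -0.0, 149.4]
force: [-0.1, -0.1, -0.4]
gripper_width: 58.4
cap_top [([329.8, 264.4], 0.73), ([268.7, 204.5], 0.36)] [[605.2, 19.4], [563.7, 10.2]]
mouth [([236.9, 255.7], 0.88)] [[591.7, -44.4]]
```

View pics/w6.png

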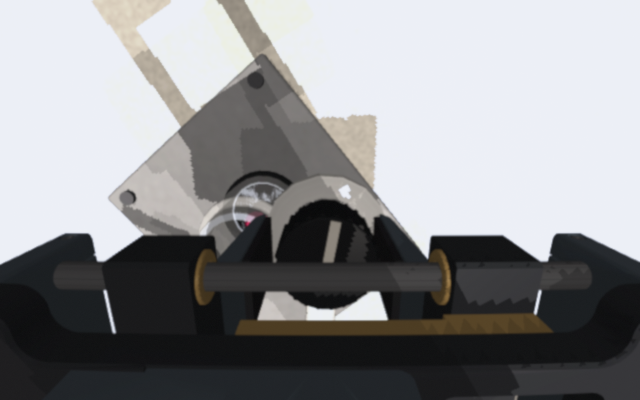

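```bash
python3 -m handwheel '[{"gripper":64,"travel":[-0.0002,-0.0078,0],"twist":-0.0864},{"gripper":64,"travel":[-0.0002,-0.0078,0],"twist":-0.0864},{"gripper":64,"travel":[-0.0003,-0.0078,0],"twist":-0.0864},{"gripper":64,"travel":[-0.0003,-0.0078,0],"twist":-0.0864}]'
python3 -m handwheel '[{"gripper":64,"travel":[-0.0003,-0.0078,0],"twist":-0.0864},{"gripper":64,"travel":[-0.0003,-0.0078,0],"twist":-0.0864},{"gripper":64,"travel":[-0.0003,-0.0078,0],"twist":-0.0864},{"gripper":64,"travel":[-0.0003,-0.0078,0],"twist":-0.0864},{"gripper":64,"travel":[0,0,0],"twist":0}]'
python3 w.py w7 cap_top canister button_knob
python3 -c "
from workcell import env; s=env.state();print(s['ee_pos'],s['ee_rot'],s['qpos'],s['force'])"
```

```text
time_s: 7.72
ee_pos: [592.8, -11.7, 332.5]
ee_rot: [179.9, -0.0, 169.3]
force: [-1.5, 1.8, 0.3]
gripper_width: 58.2
time_s: 8.13
ee_pos: [592.5, -43.9, 332.5]
ee_rot: [-180.0, 0.0, -171.1]
force: [0.3, -0.3, 0.1]
gripper_width: 58.2
cap_top [([328.7, 259.0], 0.95)] [[588.9, -41.4]]
canister [([323.2, 187.0], 0.65), ([67.9, 197.2], 0.52)] [[592.4, -43.2], [644.7, -306.0]]
button_knob [([69.4, 198.2], 0.97)] [[566.0, -146.5]]
[592.32819024 -42.85796888 332.72355833] [ 1.79993367e+02  2.31850723e-02 -1.71138526e+02] [-5.25094041e+00  2.29894044e+01  9.33358501e+01  1.34868429e-02
  6.36538782e+01 -1.04118399e+02] [ 1.49869576 -0.12813548  0.49815617]
```

View pics/w7.png

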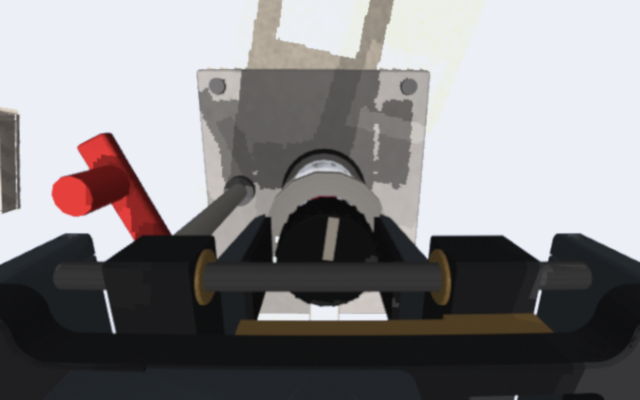

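```bash
python3 - <<'E'
from h import *
import pickle
f=pickle.load(open('w7.pkl','rb'));s=f['state']
T=R.from_euler('xyz',s['ee_rot'],degrees=True).as_matrix()
def tl(u,z): return (T.T@(onz(f,u,z)-s['ee_pos'])).round(1)
print('corners',tl((197,70),16),tl((431,70),16),'holes',tl((217,86),16),tl((408,86),16))
print('left edge low',tl((204,180),16),'right',tl((418,240),16))
E
```

```text
corners [ 110.1 -112.3  316.7] [110.2  94.5 316.7] holes [ 96.4 -95.5 316.7] [ 96.5  75.  316.7]
left edge low [  10.6 -115.   316.7] right [-51.   95.5 316.8]
```

```bash
python3 -m handwheel '[{"gripper":50,"travel":[0,0,0],"twist":0},{"gripper":50,"travel":[0,0,0],"twist":0},{"gripper":50,"travel":[0,0,0],"twist":0},{"gripper":50,"travel":[0,0,0],"twist":0},{"gripper":50,"travel":[0,0,0],"twist":0}]' 20
```

```text
time_s: 8.75
ee_pos: [592.1, -43.0, 332.7]
ee_rot: [180.0, 0.0, -171.0]
force: [0.3, 1.7, 0.2]
gripper_width: 51.6
```

```bash
python3 -m handwheel '[{"gripper":50,"travel":[0,0,0.00022],"twist":0.1},{"gripper":50,"travel":[0,0,0.00022],"twist":0.1},{"gripper":50,"travel":[0,0,0.00022],"twist":0.1},{"gripper":50,"travel":[0,0,0.00022],"twist":0.1},{"gripper":50,"travel":[0,0,0.00022],"twist":0.1}]'
python3 -m handwheel '[{"gripper":50,"travel":[0,0,0.00022],"twist":0.1},{"gripper":50,"travel":[0,0,0.00022],"twist":0.1},{"gripper":50,"travel":[0,0,0.00022],"twist":0.1},{"gripper":50,"travel":[0,0,0.00022],"twist":0.1},{"gripper":50,"travel":[0,0,0.00022],"twist":0.1}]'
python3 w.py w8 cap_top
python3 -c "
from workcell import env; s=env.state();print(s['ee_pos'],s['ee_rot'],s['qpos'],s['force'],s['torque'])"
```

```text
time_s: 9.17
ee_pos: [592.1, -43.2, 331.6]
ee_rot: [180.0, -0.0, 160.0]
force: [-0.5, 0.3, 0.6]
gripper_width: 51.5
time_s: 9.58
ee_pos: [591.9, -43.2, 330.5]
ee_rot: [-180.0, -0.0, 131.4]
force: [0.4, 0.5, 0.6]
gripper_width: 51.6
cap_top [([322.7, 261.3], 0.58)] [[590.1, -40.8]]
[591.97344022 -43.36166436 330.48219503] [-1.79961242e+02  3.20290132e-03  1.31668062e+02] [-5.29210228e+00  2.30814403e+01  9.35396620e+01 -3.41244416e-02
  6.34030134e+01 -4.69448790e+01] [-0.3150536  -0.85254718 -0.5076778 ] [-0.1670003   0.10112794 -0.10047156]
```

View pics/w8.png

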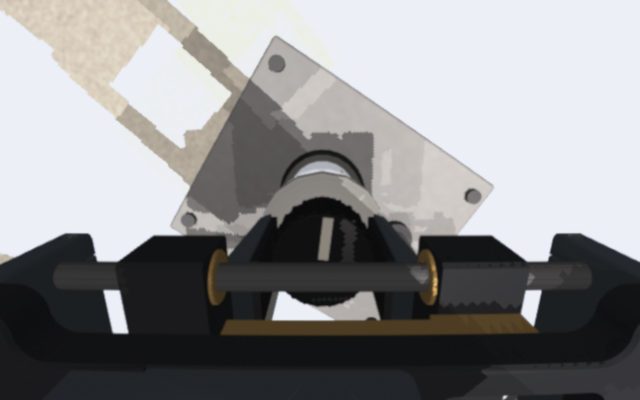

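```bash
python3 -m handwheel '[{"gripper":50,"travel":[0,0,0.00022],"twist":0.1},{"gripper":50,"travel":[0,0,0.00022],"twist":0.1},{"gripper":50,"travel":[0,0,0.00022],"twist":0.1},{"gripper":50,"travel":[0,0,0.00022],"twist":0.1},{"gripper":50,"travel":[0,0,0.00022],"twist":0.1}]'
python3 -m handwheel '[{"gripper":50,"travel":[0,0,0.00022],"twist":0.1},{"gripper":50,"travel":[0,0,0.00022],"twist":0.1},{"gripper":50,"travel":[0,0,0.00022],"twist":0.1},{"gripper":50,"travel":[0,0,0.00022],"twist":0.1},{"gripper":50,"travel":[0,0,0.00022],"twist":0.1}]'
python3 -m handwheel '[{"gripper":50,"travel":[0,0,0.00022],"twist":0.1},{"gripper":50,"travel":[0,0,0.00022],"twist":0.1},{"gripper":50,"travel":[0,0,0.00022],"twist":0.1},{"gripper":50,"travel":[0,0,0.00022],"twist":0.1},{"gripper":50,"travel":[0,0,0.00022],"twist":0.1}]'
python3 -m handwheel '[{"gripper":50,"travel":[0,0,0.00022],"twist":0.1},{"gripper":50,"travel":[0,0,0.00022],"twist":0.1},{"gripper":50,"travel":[0,0,0.00022],"twist":0.1},{"gripper":50,"travel":[0,0,0.00022],"twist":0.1},{"gripper":50,"travel":[0,0,0.00022],"twist":0.1}]'
python3 -m handwheel '[{"gripper":50,"travel":[0,0,0.00022],"twist":0.1},{"gripper":50,"travel":[0,0,0.00022],"twist":0.1},{"gripper":50,"travel":[0,0,0.00022],"twist":0.1},{"gripper":50,"travel":[0,0,0.00022],"twist":0.1}]'
python3 -c "
from workcell import env; s=env.state();print(s['ee_pos'],s['ee_rot'],s['qpos'],s['force'],s['torque'])"
```

```text
time_s: 10.1
ee_pos: [591.7, -43.2, 329.4]
ee_rot: [-179.9, -0.0, 102.9]
force: [-2.1, 0.8, 0.2]
gripper_width: 51.5
time_s: 10.52
ee_pos: [591.5, -43.2, 328.2]
ee_rot: [-179.9, 0.0, 74.3]
force: [-2.8, 0.5, 1.3]
gripper_width: 51.4
time_s: 10.93
ee_pos: [591.3, -43.1, 327.1]
ee_rot: [-179.9, 0.1, 45.6]
force: [-2.8, 1.8, 1.0]
gripper_width: 51.5
time_s: 11.35
ee_pos: [591.2, -43.0, 325.9]
ee_rot: [-179.9, 0.2, 17.0]
force: [-4.0, 1.3, 1.6]
gripper_width: 51.7
time_s: 11.68
ee_pos: [591.2, -43.0, 325.0]
ee_rot: [-180.0, 0.2, -6.0]
force: [-4.0, 2.3, 1.9]
gripper_width: 51.3
[591.20344105 -42.96958881 325.04726799] [-179.96664628    0.2034917    -5.95385914] [-5.27742272e+00  2.33209317e+01  9.40098228e+01  4.01731015e-02
  6.28723349e+01  9.06581144e+01] [-3.99647694  2.31679475  1.94269461] [0.33077794 0.710571   0.15845487]
```

```bash
cat > st.py <<'E'
from workcell import env
s=env.state();print('   yaw',s['ee_rot'][2].round(2),'q6',s['qpos'][5].round(1),'F',s['force'].round(1),'T',s['torque'].round(2),'eff6',round(s['effort'][5],3))
E
python3 -m handwheel '[{"gripper":50,"travel":[0,0,0.0001],"twist":0.05},{"gripper":50,"travel":[0,0,0.0001],"twist":0.05},{"gripper":50,"travel":[0,0,0.0001],"twist":0.05}]'>/dev/null; python3 st.py
python3 -m handwheel '[{"gripper":50,"travel":[0,0,0.0001],"twist":0.05},{"gripper":50,"travel":[0,0,0.0001],"twist":0.05}]'>/dev/null; python3 st.py
python3 -m handwheel '[{"gripper":50,"travel":[0,0,0.0001],"twist":0.05},{"gripper":50,"travel":[0,0,0.0001],"twist":0.05}]'>/dev/null; python3 st.py
python3 -m handwheel '[{"gripper":50,"travel":[0,0,0],"twist":0.05},{"gripper":50,"travel":[0,0,0],"twist":0.05}]'; python3 st.py
```

```text
yaw -14.4 q6 99.1 F [-3.4  1.5  1.5] T [0.34 0.74 0.14] eff6 -0.365
   yaw -20.14 q6 104.8 F [-3.   2.   0.9] T [0.26 0.7  0.13] eff6 -0.366
   yaw -25.87 q6 110.6 F [-3.1  2.3  0.8] T [0.32 0.68 0.14] eff6 -0.366
time_s: 12.43
ee_pos: [591.3, -42.9, 324.1]
ee_rot: [180.0, 0.2, -31.6]
force: [-2.3, 1.8, 0.0]
gripper_width: 51.4
   yaw -31.6 q6 116.3 F [-2.3  1.8  0. ] T [0.33 0.62 0.12] eff6 -0.363
```

```bash
python3 -m handwheel '[{"gripper":50,"travel":[0,0,0.0001],"twist":0.05},{"gripper":50,"travel":[0,0,0.0001],"twist":0.05},{"gripper":50,"travel":[0,0,0],"twist":0.05}]'>/dev/null; python3 st.py
python3 -m handwheel '[{"gripper":50,"travel":[0,0,0],"twist":0.05},{"gripper":50,"travel":[0,0,0],"twist":0.05}]'>/dev/null; python3 st.py
python3 -m handwheel '[{"gripper":50,"travel":[0,0,0],"twist":0.05},{"gripper":50,"travel":[0,0,0],"twist":0.05},{"gripper":50,"travel":[0,0,0],"twist":0.03}]'; python3 st.py
python3 w.py w9 cap_top
```

```text
yaw -40.1 q6 124.8 F [-0.1  4.8 -1.6] T [0.85 0.14 0.78] eff6 0.288
   yaw -45.79 q6 130.5 F [ 1.8  1.3 -1.4] T [ 0.29 -0.23  0.76] eff6 0.328
time_s: 13.1
ee_pos: [592.6, -43.2, 324.3]
ee_rot: [-180.0, -0.1, -53.2]
force: [2.5, -0.2, -1.5]
gripper_width: 51.6
   yaw -53.18 q6 137.9 F [ 2.5 -0.2 -1.5] T [ 0.19 -0.11  0.71] eff6 0.672
cap_top [([324.6, 266.7], 0.62)] [[593.9, -46.8]]
```

View pics/w9.png

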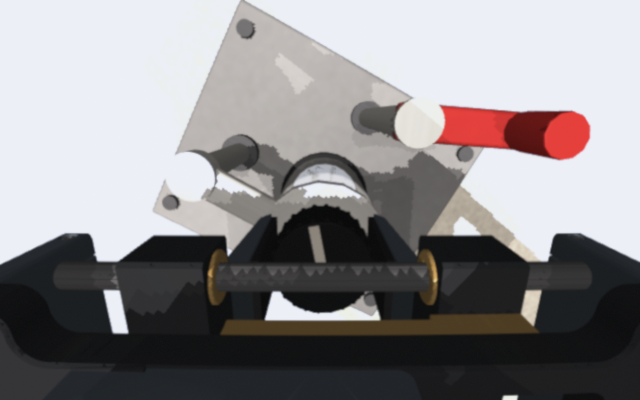

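```bash
python3 -m handwheel '[{"gripper":90,"travel":[0,0,0],"twist":0},{"gripper":90,"travel":[0,0,0],"twist":0},{"gripper":90,"travel":[0,0,0],"twist":0},{"gripper":90,"travel":[0,0,-0.03],"twist":0},{"gripper":90,"travel":[0,0,-0.04],"twist":0}]'
python3 -m handwheel '[{"gripper":60,"travel":[0,0,-0.04],"twist":0},{"gripper":60,"travel":[0,0,0],"twist":-0.123},{"gripper":60,"travel":[0,0,0],"twist":-0.123},{"gripper":60,"travel":[0,0,0],"twist":-0.123},{"gripper":60,"travel":[0,0,0],"twist":-0.123}]'
python3 -m handwheel '[{"gripper":60,"travel":[0,0,0],"twist":-0.123},{"gripper":60,"travel":[0,0,0],"twist":-0.123},{"gripper":60,"travel":[0,0,0],"twist":-0.123},{"gripper":60,"travel":[0,0,0],"twist":-0.123},{"gripper":60,"travel":[0,0,0],"twist":-0.123}]'
python3 -m handwheel '[{"gripper":60,"travel":[0,0,0],"twist":-0.123},{"gripper":60,"travel":[0,0,0],"twist":-0.123},{"gripper":60,"travel":[0,0,0],"twist":-0.123},{"gripper":60,"travel":[0,0,0],"twist":-0.123},{"gripper":60,"travel":[0,0,0],"twist":-0.123}]' >/dev/null
python3 -m handwheel '[{"gripper":60,"travel":[0,0,0],"twist":-0.123},{"gripper":60,"travel":[0,0,0],"twist":-0.123},{"gripper":60,"travel":[0,0,0],"twist":-0.123},{"gripper":60,"travel":[0,0,0],"twist":-0.123},{"gripper":60,"travel":[0,0,0],"twist":-0.123}]' >/dev/null
python3 -m handwheel '[{"gripper":60,"travel":[0,0,0],"twist":-0.123},{"gripper":60,"travel":[0,0,0],"twist":-0.123},{"gripper":60,"travel":[0,0,0],"twist":-0.123},{"gripper":60,"travel":[0,0,0],"twist":-0.123},{"gripper":60,"travel":[0,0,0],"twist":-0.123}]' >/dev/null
python3 -m handwheel '[{"gripper":60,"travel":[0,0,0],"twist":-0.123},{"gripper":60,"travel":[0,0,0],"twist":-0.123},{"gripper":60,"travel":[0,0,0],"twist":-0.123},{"gripper":60,"travel":[0,0,0],"twist":-0.123},{"gripper":60,"travel":[0,0,0],"twist":-0.123}]' >/dev/null
python3 -m handwheel '[{"gripper":60,"travel":[0,0,0],"twist":-0.123},{"gripper":60,"travel":[0,0,0],"twist":-0.123},{"gripper":60,"travel":[0,0,0],"twist":-0.123},{"gripper":60,"travel":[0,0,0],"twist":-0.123},{"gripper":60,"travel":[0,0,0],"twist":-0.123}]'
python3 w.py w10 cap_top mouth button_knob; python3 st.py
```

```text
time_s: 13.62
ee_pos: [591.2, -43.4, 391.4]
ee_rot: [179.6, 0.4, -53.4]
force: [0.9, 0.6, 0.6]
gripper_width: 81.1
time_s: 14.03
ee_pos: [591.8, -43.4, 434.8]
ee_rot: [-180.0, -0.0, -24.9]
force: [-0.8, 0.4, 0.1]
gripper_width: 54.8
time_s: 14.45
ee_pos: [591.9, -43.4, 434.4]
ee_rot: [-180.0, 0.0, 10.4]
force: [0.4, -0.2, -0.3]
gripper_width: 54.7
time_s: 16.53
ee_pos: [591.9, -43.4, 434.4]
ee_rot: [180.0, -0.0, -173.4]
force: [0.8, 0.5, 0.1]
gripper_width: 54.8
cap_top [([326.8, 202.2], 0.78)] [[588.2, -40.1]]
mouth [] []
button_knob [([176.9, 164.0], 0.56)] [[564.7, -148.2]]
   yaw -173.96 q6 -101.3 F [-0.7 -0.4  0.3] T [ 0.04  0.01 -0.01] eff6 -0.036
```

View pics/w10.png

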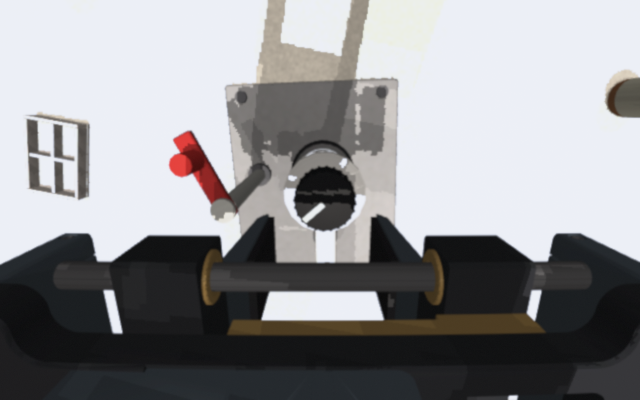

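```bash
python3 -m handwheel '[{"gripper":40,"travel":[0,0,0],"twist":-0.12},{"gripper":40,"travel":[0,0,0],"twist":-0.12},{"gripper":40,"travel":[0.02,-0.0292,0],"twist":0},{"gripper":40,"travel":[0.02,-0.0292,0],"twist":0},{"gripper":40,"travel":[0.02,-0.0292,0],"twist":0}]'
python3 -m handwheel '[{"gripper":40,"travel":[0,0,0],"twist":0},{"gripper":40,"travel":[0,0,0],"twist":0}]'
python3 w.py w11 button_knob; python3 st.py
python3 - <<'E'
from h import *
import pickle
f=pickle.load(open('w11.pkl','rb'));s=f['state'];print(s['ee_pos'])
T=R.from_euler('xyz',s['ee_rot'],degrees=True).as_matrix()
if 'button_knob' in f: print('knob in tool',T.T@(onz(f,f['button_knob'],197.5)-s['ee_pos']))
a=pickle.load(open('w10.pkl','rb'));print(tri([ray(a,a['button_knob']),ray(f,f['button_knob'])]))
E
```

```text
time_s: 17.15
ee_pos: [565.3, -146.7, 434.3]
ee_rot: [180.0, -0.0, -160.1]
force: [0.4, 0.8, -0.4]
gripper_width: 36.8
time_s: 17.32
ee_pos: [565.1, -147.6, 434.4]
ee_rot: [180.0, 0.0, -160.3]
force: [-0.0, 0.9, -0.4]
gripper_width: 36.1
button_knob [([317.7, 218.3], 0.66)] [[566.9, -150.4]]
   yaw -160.12 q6 -125.5 F [0.9 0.4 0.3] T [ 0.01 -0.02  0.04] eff6 0.01
[ 565.64235886 -145.81550001  434.36595148]
knob in tool [  0.49115394  -4.88978069 236.86269116]
(array([ 566.55081853, -149.90418775,  194.61328257]), [np.float64(1.2357606996249837), np.float64(1.2357606996249393)])
```

View pics/w11.png

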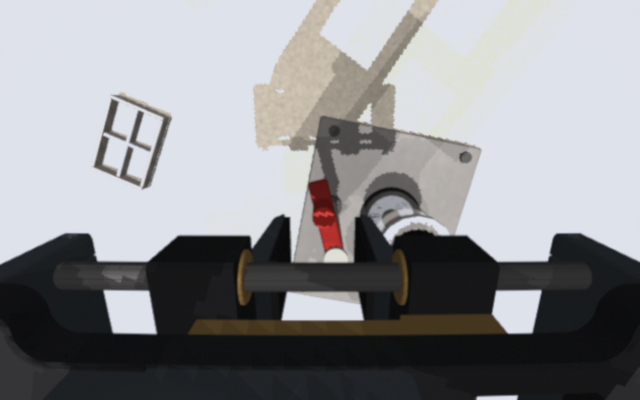

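```bash
python3 -m handwheel '[{"gripper":30,"travel":[0,-0.001,0.025],"twist":0},{"gripper":30,"travel":[0,0,0.025],"twist":0},{"gripper":30,"travel":[0,0,0.015],"twist":0},{"gripper":30,"travel":[0,0,0],"twist":0}]'
python3 -m handwheel '[{"gripper":30,"travel":[0.0006,0.0044,0],"twist":0.088},{"gripper":30,"travel":[0.0006,0.0044,0],"twist":0.088},{"gripper":30,"travel":[0.0006,0.0044,0],"twist":0.088},{"gripper":30,"travel":[0.0006,0.0044,0],"twist":0.088},{"gripper":30,"travel":[0.0005,0.0044,0],"twist":0.088}]'
python3 -m handwheel '[{"gripper":30,"travel":[0.0004,0.0044,0],"twist":0.088},{"gripper":30,"travel":[0.0004,0.0044,0],"twist":0.088},{"gripper":30,"travel":[0.0003,0.0044,0],"twist":0.088},{"gripper":30,"travel":[0.0003,0.0044,0],"twist":0.088},{"gripper":30,"travel":[0.0003,0.0044,0],"twist":0.088}]'
python3 w.py w12 button_knob; python3 st.py
python3 - <<'E'
from h import *
p=env.state()['ee_pos'][:2]-[604.2,-122.5];print(p,np.hypot(*p),np.degrees(np.arctan2(p[1],p[0])))
E
```

```text
time_s: 17.75
ee_pos: [565.4, -145.4, 365.7]
ee_rot: [179.7, -0.3, -160.0]
force: [-0.5, 0.3, -0.3]
gripper_width: 27.6
time_s: 18.17
ee_pos: [559.5, -125.3, 370.3]
ee_rot: [-179.9, 0.0, 174.6]
force: [-1.2, -2.8, -1.8]
gripper_width: 27.6
time_s: 18.58
ee_pos: [563.1, -103.7, 370.2]
ee_rot: [-179.9, -0.1, 149.3]
force: [-2.7, -1.1, 0.3]
gripper_width: 27.5
button_knob [([309.8, 256.6], 0.78)] [[559.5, -109.4]]
   yaw 149.63 q6 -71.2 F [0.4 0.4 0.5] T [-0.02  0.01 -0.04] eff6 0.529
[-40.45569695  19.14394258] 44.756607924691835 154.67613236162674
```

View pics/w12.png

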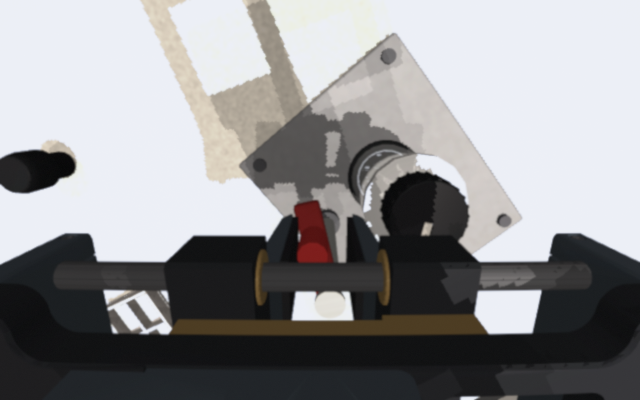

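```bash
python3 -m handwheel '[{"gripper":30,"travel":[0.0002,0.0044,0],"twist":0.088},{"gripper":30,"travel":[0.0002,0.0044,0],"twist":0.088},{"gripper":30,"travel":[0.0001,0.0044,0],"twist":0.088},{"gripper":30,"travel":[0.0001,0.0044,0],"twist":0.088},{"gripper":30,"travel":[0,0.0044,0],"twist":0.088}]'
python3 -m handwheel '[{"gripper":30,"travel":[-0.0001,0.0044,0],"twist":0.088},{"gripper":30,"travel":[-0.0001,0.0044,0],"twist":0.088},{"gripper":30,"travel":[-0.0001,0.0044,0],"twist":0.088},{"gripper":30,"travel":[-0.0002,0.0044,0],"twist":0.088},{"gripper":30,"travel":[-0.0002,0.0044,0],"twist":0.088}]'
python3 -m handwheel '[{"gripper":30,"travel":[0,0.002,0],"twist":0}]'; python3 st.py
python3 -m handwheel '[{"gripper":30,"travel":[0,0.001,0],"twist":0}]' >/dev/null; python3 st.py
python3 - <<'E'
from h import *
p=env.state()['ee_pos'][:2]-[604.2,-122.5];print(p,np.hypot(*p),np.degrees(np.arctan2(p[1],p[0])))
E
```

```text
time_s: 19.1
ee_pos: [577.1, -87.0, 370.2]
ee_rot: [-180.0, -0.0, 124.3]
force: [-3.1, -0.3, 0.7]
gripper_width: 27.2
time_s: 19.52
ee_pos: [597.4, -78.4, 370.1]
ee_rot: [-180.0, -0.1, 99.0]
force: [-1.8, 1.6, 0.9]
gripper_width: 27.9
time_s: 19.6
ee_pos: [599.7, -78.1, 370.0]
ee_rot: [180.0, -0.0, 99.2]
force: [-0.6, 0.7, 0.3]
gripper_width: 27.4
   yaw 99.2 q6 -17.7 F [-0.6  0.7  0.3] T [0.09 0.36 0.06] eff6 0.617
   yaw 99.37 q6 -17.9 F [-1.4  0.4  0.6] T [ 0.04  0.32 -0.01] eff6 0.063
[-3.58674888 44.22754634] 44.37274640063704 94.63640501938166
```

```bash
python3 -m handwheel '[{"gripper":30,"travel":[0,0.001,0],"twist":0},{"gripper":30,"travel":[0,0,0],"twist":0}]' >/dev/null; python3 st.py
python3 -m handwheel '[{"gripper":30,"travel":[0,0.001,0],"twist":0},{"gripper":30,"travel":[0,0,0],"twist":0}]' >/dev/null; python3 st.py
python3 -m handwheel '[{"gripper":30,"travel":[0,0.001,0],"twist":0},{"gripper":30,"travel":[0,0,0],"twist":0}]' >/dev/null; python3 st.py
python3 -m handwheel '[{"gripper":30,"travel":[0,0.001,0],"twist":0},{"gripper":30,"travel":[0,0,0],"twist":0}]'; python3 st.py
```

```text
yaw 99.24 q6 -17.8 F [-0.5 -0.4  0.1] T [-0.09  0.18  0.02] eff6 -0.016
   yaw 99.16 q6 -17.7 F [-2.   0.3  1.1] T [-0.03  0.46 -0.02] eff6 -0.014
   yaw 99.14 q6 -17.6 F [-5.2 -0.4  3.1] T [-0.07  0.99  0.01] eff6 -0.006
time_s: 20.35
ee_pos: [603.1, -78.4, 369.4]
ee_rot: [-179.7, -0.0, 99.1]
force: [-7.2, -0.0, 4.8]
gripper_width: 27.5
   yaw 99.14 q6 -17.6 F [-7.2 -0.   4.8] T [-0.16  1.38 -0.04] eff6 0.002
```

```bash
python3 -m handwheel '[{"gripper":30,"travel":[0,0.001,0],"twist":0},{"gripper":30,"travel":[0,0,0],"twist":0}]' >/dev/null; python3 st.py
python3 -m handwheel '[{"gripper":30,"travel":[0,-0.0065,0],"twist":0},{"gripper":45,"travel":[0,0,0],"twist":0},{"gripper":45,"travel":[0,0,0],"twist":0},{"gripper":45,"travel":[0,0,-0.02],"twist":0},{"gripper":45,"travel":[0,0,-0.035],"twist":0}]'
python3 -m handwheel '[{"gripper":45,"travel":[0.0,0,-0.04],"twist":0},{"gripper":45,"travel":[-0.04,0,0],"twist":0},{"gripper":45,"travel":[-0.03,0,0],"twist":0},{"gripper":45,"travel":[0,0,0],"twist":0},{"gripper":45,"travel":[0,0,0],"twist":0}]'
python3 w.py w13 button_knob cap_top
python3 - <<'E'
from h import *
import pickle
f=pickle.load(open('w13.pkl','rb'))
k=onz(f,f['button_knob'],197.5)[:2]-[604.2,-122.5];print(k,np.hypot(*k),np.degrees(np.arctan2(k[1],k[0]))-98.9)
E
```

```text
yaw 99.15 q6 -17.6 F [-9.2 -0.2  4. ] T [-0.23  1.68  0.01] eff6 0.006
time_s: 20.93
ee_pos: [598.8, -79.0, 420.9]
ee_rot: [-179.6, -0.1, 99.1]
force: [0.5, -0.7, 0.4]
gripper_width: 41.2
time_s: 21.35
ee_pos: [610.4, -149.4, 464.0]
ee_rot: [179.9, -0.0, 99.0]
force: [0.6, 0.7, 0.5]
gripper_width: 40.8
button_knob [([319.0, 114.2], 0.74)] [[597.1, -78.8]]
cap_top [([320.0, 65.2], 0.91)] [[591.8, -40.5]]
[-7.05408148 43.74740792] 44.31247866588734 0.25985525131748943
```

View pics/w13.png

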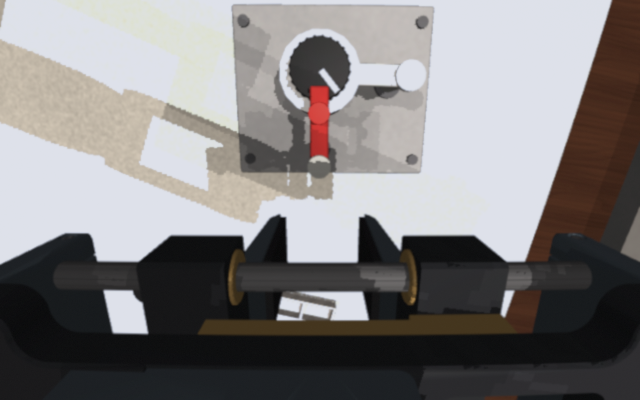

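```bash
python3 -c "
from workcell import env; print(env.job_done())"
```

```text
the job is handed in; nothing more can be done
None
```

The canister is closed and the job is handed in at about 21.5 s of the 72 s allowed. The cap is over the mouth and screwed to its stop, the red turnbutton is over the cap, and the gripper is clear. No verdict was reported.

**What I did**
- **Swing:** I carried the cap round inside loosely opened fingers, turning the hand with the arm so the cap did not wind.
- **Screw:** I gripped the cap once and turned it clockwise to the stop.
- **Turnbutton:** I pushed the knob round in the same loose way until it stopped, then backed off and lifted clear.

**Last checks**
- **Position over the mouth:** before screwing, the plate corners placed the hand within about 1–3 mm of the mouth's axis. At the end the network put the cap top at (591.8, −40.5) mm. That is about 3 mm from my mouth estimate of about (592, −43.5) mm, which is within the 4 mm limit but close to the networks' usual error.
- **Cap home:** the turning torque jumped from about 0.12 to 0.78 N m after roughly 3.9 rad, and then the cap slipped in the fingers. The white line's turn, read by eye from two pictures, gives about 3.8 rad plus the unknown starting value. That fits a home cap but does not prove it to within 0.15 rad.
- **Turnbutton:** the pushing force rose to about 9 N where the stop was expected. The last picture puts the bar about 0.3° from its stop, lying over the cap's edge.
- **Bottle, eyepiece and tray:** I never worked near them, but I did not measure them again at the end.

The networks were off by a few millimetres at times. The cap top read up to about 5 mm off when seen from the hand, and the knob was once about 5 mm off what the picture showed. There I relied on the pictures, the finger contact and the geometry given.

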